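# Gauge a valve disc in a bore gauge

## Robot

A 6-joint arm with a two-finger parallel gripper is mounted at the origin on the work surface. World frame = base frame: x ahead of the robot, y to its left, z up, the work surface at z = 0. Lengths are in m, angles in rad, forces in N, time in s.
With the tool pointing down it reaches from about 0.275 to 1 m from the base axis. Payload 8.4 kg.
Tool frame: the origin (TCP) lies between the finger pads; the fingertips stand 14 mm ahead of it and the grasp point (between the pads) lies 5 mm behind it; z points along the fingers, y is the direction in which the jaws open and shut (so a half turn about z gives the same grasp; the last joint's range is limited). The gripper opens to 85 mm and grips with 20 to 120 N. Pads are 22 mm wide; open, the fingers measure 114 mm over their backs; the gripper's body (76 mm by 85 mm) begins 54 mm behind the grasp point. The pads swing forward as they close: fully open they stand 13 mm farther back than shut.
Start: joints at [1.103, 0.353, 1.633, -0, 1.155, -0.002], TCP at [0.281, 0.558, 0.245] pointing down, gripper open.
Joint ranges: [-2.63, 2.63], [-0.92, 2.1], [0.06, 2.66], [-1.3, 4.44], [0, 2.69], [-3.02, 3.02]. Speed limits (rad/s): [2.22, 2.22, 2.79, 3.14, 3.14, 3.14].

## Interface

Orientations are given as a rotation vector (axis times angle).
In Python, from workcell import r gives the robot as it stands. The module is installed in compiled form; this text tells all that it offers.
- The arm moves only by the tool servo_tool, never from a script. Its argument "commands" is text: rows parted by semicolons, each of 5 numbers parted by spaces: the shift along the tool's x, y, z in units of 0.4 m (1.0 is 0.4 m), then the turn about the tool's z in units of 180 degrees (1.0 is 180 degrees), then the finger opening in mm, from 0 to 85.4. A call has 1 to 10 rows; each row is the pose to reach, as a shift and turn from the pose commanded when the call began, along the tool's axes at that moment, turning the shorter way round; what a row does not reach only later rows make up. A row lasts 1/8 s, in which the tool goes at most 62.5 mm and 10.7 degrees, less where a joint would pass 70% of its speed; a pose out of reach is approached as far as the arm can. A call with a number of a shift or a turn outside -1 to 1 is refused whole. A call with a gripper value outside its range is refused whole. The fingers move at their own pace and stop on an object; "grip_force" is the grip in N (left out, the last holds). Time passes only in rows, so rows that repeat a pose let the fingers close. It gives the time, the measured TCP pose, the force and the opening at its end, in the units of the state.
- r.read_state(): the state, without advancing time (a new reading comes with each control period).
- r.grab_frame(name): name is "scene" or "top"; returns (picture, depth): 384x512x3 uint8, blue, green, red; 384x512 float32, m along the optical axis (not along the pixel's ray), 0 where there is no reading.
- r.get_calibration(name): a dict with "vertical_fov" (degrees; the focal length in pixels is half the picture's height over the tangent of half this angle, whatever the lens; pixels are square), "cx", "cy" (the principal point, pixels), "rvec" (rotation vector, rad) and "tvec" (3), from world to camera coordinates, as OpenCV has them. Camera axes: x right, y down, z forward; pixel columns grow to the right and rows downward; lengths in m; the calibration is good to about 2 mm. A picture is of the moment at which its call begins. get_calibration takes no time and is no camera call.
- r.finish_job(): hands the job in, once; it reports no verdict.
The state is a dict: "time": time; "qpos": joint angles; "qvel": joint speeds; "tau": joint torques, N m; "eef_pos": TCP position; "orientation": TCP orientation; "force": force on the tool from outside, world axes, zero at the start; "moment": the same for the moment, N m; "width": finger opening in m.
Only numpy, scipy, OpenCV 4.12 (cv2) and the standard library are available. Lean on these libraries where they do the work, as an engineer would, in place of code of your own. Each camera call takes 0.05 s, during which the arm holds its last target.

## Task

Take the valve disc that lies alone in the black tray by its stem and find its size in the bore gauge: starting at the smallest bore, press it gently on each bore in turn, until one lets it in. Leave it there, fully home on the floor of that bore and let go. Never force it, and leave the two discs on the spares board and the mug, jar, cardboard ring and screwdriver around the gauge where they are.

Things in the scene. Friction and masses are not known exactly. Their poses are not given: they have to be found in the camera images.
- gauge: bore gauge: aluminium bar 64 mm (its x) by 250 mm (its y), 20 mm high, fixed, with five round blind bores in a row along y, 48 mm apart, 10 mm deep, 1 mm bevel at the mouth; 26, 30, 34, 38, 42 mm in diameter, smallest at the -y end. No disc fits the smallest. Over 45 N between disc and gauge spoils it: come down at under 10 mm/s. Origin: centre of the underside, z up
- bore1 (a point): centre of the mouth of the gauge's bore 1 (26 mm), at the height of the gauge's top; the bore's floor is 10 mm below (the smallest)
- bore2 (a point): centre of the mouth of the gauge's bore 2 (30 mm), at the height of the gauge's top; the bore's floor is 10 mm below
- bore3 (a point): centre of the mouth of the gauge's bore 3 (34 mm), at the height of the gauge's top; the bore's floor is 10 mm below
- bore4 (a point): centre of the mouth of the gauge's bore 4 (38 mm), at the height of the gauge's top; the bore's floor is 10 mm below
- bore5 (a point): centre of the mouth of the gauge's bore 5 (42 mm), at the height of the gauge's top; the bore's floor is 10 mm below (the largest)
- tray_mid (a point): middle of the inner floor, 6 mm above the bench, of the black square tray, 110 by 110 mm, fixed, with a 4 mm thick rim 14 mm high over the bench. Holds the one disc to be gauged, standing stem up somewhere on the floor
- board_mid (a point): middle of the top, 6 mm above the bench, of the plywood spares board, 160 mm (its x) by 90 mm, fixed, edge strips 9 mm high. Two discs stand on it, stem up, within 60 mm of this point; they must stay
- disc_a: one of three steel valve discs: 14 mm thick, diameter unmarked, 28 to 38 mm, different for each, 1 mm bevel at the foot; on top a round stem 14 mm in diameter, 36 mm high, to hold it by. 0.06 to 0.13 kg. Origin: centre of the underside, z up the stem. 1.2 mm of play in the bore it belongs to, 3 mm too large for the next smaller. Either the one alone in the tray or one of two on the spares board
- disc_b: one of three steel valve discs: 14 mm thick, diameter unmarked, 28 to 38 mm, different for each, 1 mm bevel at the foot; on top a round stem 14 mm in diameter, 36 mm high, to hold it by. 0.06 to 0.13 kg. Origin: centre of the underside, z up the stem. 1.2 mm of play in the bore it belongs to, 3 mm too large for the next smaller. Either the one alone in the tray or one of two on the spares board
- disc_c: one of three steel valve discs: 14 mm thick, diameter unmarked, 28 to 38 mm, different for each, 1 mm bevel at the foot; on top a round stem 14 mm in diameter, 36 mm high, to hold it by. 0.06 to 0.13 kg. Origin: centre of the underside, z up the stem. 1.2 mm of play in the bore it belongs to, 3 mm too large for the next smaller. Either the one alone in the tray or one of two on the spares board
- screwdriver: bystander: screwdriver lying on the bench beyond the gauge; origin near its middle
- tape: bystander: cardboard reel ring, 64 mm across and 24 mm high, lying flat nearer the robot than the gauge; origin: centre of the underside
- mug: bystander: white mug, 80 mm across, 95 mm high, beyond the gauge to the left; origin: centre of the underside
- jar: bystander: closed clear jar, 66 mm across, 90 mm high, beyond the gauge to the right; origin: centre of the underside

How it is judged:
By the outcome, as a careful person would: the job done as asked, in the order asked, and still so for the second after the job is handed in, with the robot touching nothing.
It also fails if it takes over 72 s, if anything falls off the work surface, if the arm or the gripper's body presses on something with over 40 N, if the wrist force passes 120 N, or if a joint passes its speed limit or range.

## Working session

There is one attempt and no reset: what is moved stays moved. The work goes in short steps, Python scripts to look and compute and a tool call to move; the robot and the scene stay as the last step left them, time stands still between calls to the robot, and variables do not carry over. Pictures are saved under pics/ and viewed, and the job is handed in when it is done.

Besides the shell and the picture viewer there is one more tool, called by a JSON object that holds its "api" and its "payload". servo_tool: Moves the arm, as the interface text tells. Shifts and turns lie within -1 to 1; 1 stands for 0.4 m of shift or 180 degrees of turn. Its arguments: {"type":"object","properties":{"commands":{"type":"string"},"grip_force":{"type":"number"}},"required":["commands"]}

```bash
mkdir -p pics
python3 - <<'E'
from workcell import r
import cv2,numpy as np
s=r.read_state();print(s)
for n in("scene","top"):
    p,d=r.grab_frame(n);cv2.imwrite(f"pics/{n}0.png",p);np.save(f"{n}0.npy",d);print(n,r.get_calibration(n))
E
```

```text
{'time': 0.0, 'qpos': array([ 1.10260990e+00,  3.53644885e-01,  1.63415559e+00,  9.52067743e-06,
        1.15521328e+00, -2.42554534e-03]), 'qvel': array([ 0.00024264, -0.00024172,  0.00032766,  0.00052938,  0.00058868,
        0.00178072]), 'tau': array([ 1.32219186e-03, -6.05268645e+01, -3.42062330e+01,  9.08953348e-05,
        9.41460778e-03,  1.14282523e-05]), 'eef_pos': array([0.28048729, 0.5579967 , 0.24455453]), 'orientation': array([-7.24947700e-01, -3.05645476e+00,  2.16732157e-03]), 'force': array([ 0.18088244, -0.92393437, -0.03406592]), 'moment': array([-0.02307915, -0.02061591, -0.0042266 ]), 'width': 0.08532184762169093}
scene {'vertical_fov': 43.06504269102137, 'cx': 253.52435345109066, 'cy': 192.20116030943512, 'rvec': array([ 2.32077282,  0.83261648, -0.31071816]), 'tvec': array([-0.4271519 , -0.24293637,  1.40568461])}
top {'vertical_fov': 48.11091179991211, 'cx': 258.45550917984303, 'cy': 193.99131906017016, 'rvec': array([ 2.20496732, -2.17654419,  0.0690979 ]), 'tvec': array([-0.0141042 ,  0.54201179,  1.31277054])}
```

View pics/scene0.png

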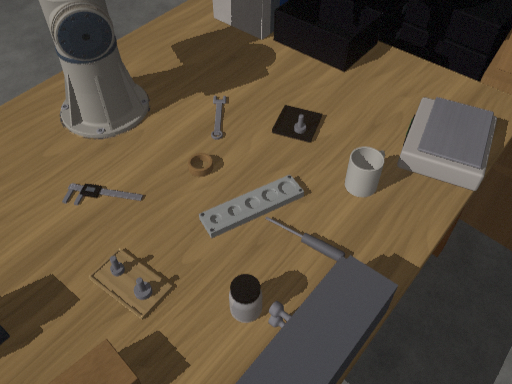

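View pics/top0.png

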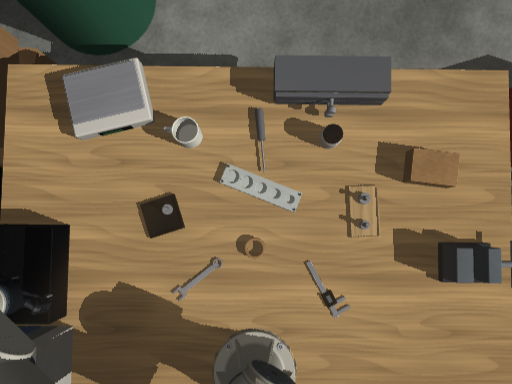

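The top view shows the tray with its disc near (167,209) and the gauge from (230,174) to (292,200). The spares board is near (362,211). I'll enlarge these and take depth readings.

```bash
cat > h.py <<'E'
import cv2,numpy as np
from workcell import r
def cal(n):
    c=r.get_calibration(n);f=192/np.tan(np.radians(c['vertical_fov']/2))
    K=np.array([[f,0,c['cx']],[0,f,c['cy']],[0,0,1]]);R=cv2.Rodrigues(c['rvec'])[0];return K,R,c['tvec'],c['rvec']
def atz(n,u,v,z):
    K,R,t,_=cal(n);d=R.T@np.linalg.inv(K)@np.array([u,v,1.]);o=-R.T@t
    return o+d*(z-o[2])/d[2]
def cloud(n,D):
    K,R,t,_=cal(n);v,u=np.mgrid[0:384,0:512]
    p=np.stack([(u-K[0,2])/K[0,0]*D,(v-K[1,2])/K[1,1]*D,D],-1)
    return (p-t)@R
def proj(n,P):
    K,R,t,rv=cal(n);return cv2.projectPoints(np.float64(P).reshape(-1,3),rv,t,K,None)[0].reshape(-1,2)
def crop(n,img,x0,y0,w,h,s,name):
    c=cv2.resize(img[y0:y0+h,x0:x0+w],None,fx=s,fy=s,interpolation=cv2.INTER_CUBIC);cv2.imwrite("pics/"+name,c)
E
python3 - <<'E'
from h import *
t=cv2.imread("pics/top0.png");s=cv2.imread("pics/scene0.png")
crop("top",t,130,155,180,95,4,"c_top.png")
crop("scene",s,190,90,140,150,4,"c_scene.png")
for n in("top","scene"):
    C=cloud(n,np.load(n+"0.npy"))
    o=(np.abs(C[...,0]-.55)<.3)&(np.abs(C[...,1])<.35)
    z=C[...,2][o];print(n,np.percentile(z,[5,25,50]))
    # gauge top
    g=o&(C[...,2]>.016)&(C[...,2]<.024)
    k,l,st,ce=cv2.connectedComponentsWithStats(g.astype(np.uint8))
    for i in range(1,k):
        if st[i,4]>60:
            q=C[l==i];print(st[i],q.mean(0),cv2.minAreaRect(np.float32(q[:,:2]*1000)))
    g=o&(C[...,2]>.03)&(C[...,2]<.075)
    k,l,st,ce=cv2.connectedComponentsWithStats(g.astype(np.uint8))
    for i in range(1,k):
        if st[i,4]>3:print('tall',st[i],C[l==i].mean(0),C[l==i][:,2].max())
E
```

```text
top [-0.0041571  -0.0012894   0.00094171]
[255 108  10  33 128] [ 0.76239901 -0.00751912  0.02080496] ((760.7508544921875, -8.360668182373047), (100.81578063964844, 24.944673538208008), 5.059466361999512)
[ 220  163   82   49 1036] [ 0.56029298 -0.02194117  0.02000848] ((564.0247802734375, -13.44671630859375), (249.81222534179688, 64.13087463378906), 69.02272033691406)
[358 192  12  12  73] [ 0.5352646  -0.33032833  0.01992258] ((535.2913818359375, -331.585693359375), (33.98588180541992, 33.29240798950195), 1.6527475118637085)
tall [141  91  13  32 266] [0.79605918 0.3372704  0.05614312] 0.0747517459392909
tall [274  93   1   4   4] [ 0.84282046 -0.05031877  0.05869132] 0.07398857462764805
tall [275  98  54   9 227] [ 0.8276907  -0.13646895  0.05196781] 0.07449834147411076
tall [333  99  41   5 160] [ 0.82805254 -0.29070068  0.05332818] 0.07486791871345168
tall [324 110  10   7  42] [ 0.78845564 -0.21610682  0.04650455] 0.07363408980603971
tall [174 119  22  21 105] [0.74707398 0.23006841 0.05351012] 0.07459996418081413
tall [162 127   7   5  18] [0.73361853 0.27903796 0.04939503] 0.
[... 1825 characters left out ...]
0.04626275] 0.05853471822013898
tall [399 145  41  27 603] [0.8038196  0.33479357 0.05205233] 0.07495283954585953
tall [382 153   3   5  10] [0.73716696 0.27662273 0.06542167] 0.07405996003860037
tall [352 154  29  16 318] [0.71218772 0.24040681 0.05517413] 0.07495686399135527
tall [346 164  35  27 428] [0.73492122 0.18229086 0.05286222] 0.07476732853601181
tall [110 256   9  12  77] [ 0.45433434 -0.33587912  0.04824055] 0.060387247214745754
tall [136 278   9  12  79] [ 0.53529406 -0.33622514  0.04853842] 0.05940514268981579
tall [229 289  33  29 445] [ 0.73473807 -0.24234447  0.05483139] 0.07453408133882111
tall [268 315  18  13 144] [ 0.79655589 -0.2253868   0.04532005] 0.05366521529371563
```

View pics/c_top.png

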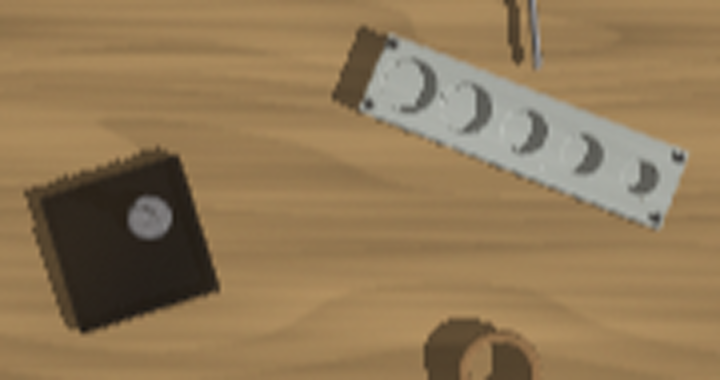

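View pics/c_scene.png

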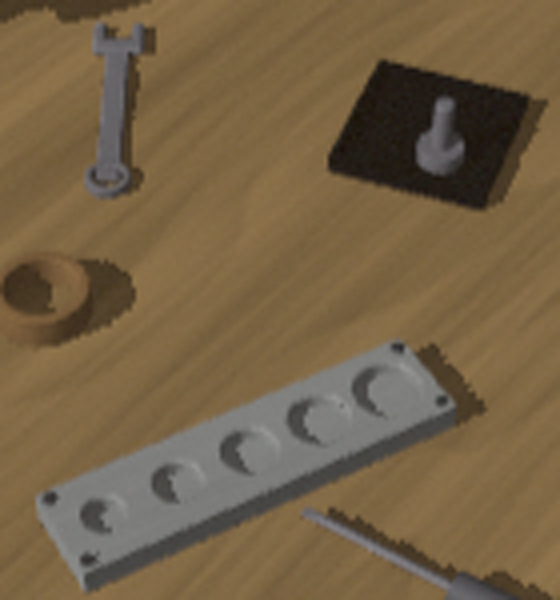

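Run:
```python
from h import *
t=cv2.imread("pics/top0.png");s=cv2.imread("pics/scene0.png")
g=cv2.cvtColor(t,6)
crop("top",t,145,190,46,50,14,"d_top.png")
crop("scene",s,270,100,60,50,12,"d_scene.png")
print(g[200:219,156:178])
for (u,v) in [(167.1,208.9)]: print(atz("top",u,v,.020))
# overlay of gauge with two candidates
from scipy.optimize import minimize
def gp(c,a,P): 
    a=np.radians(a);R=np.array([[np.cos(a),-np.sin(a)],[np.sin(a),np.cos(a)]]);P=np.array(P)
    return np.c_[P[:,:2]@R.T+c,P[:,2]]
th=np.linspace(0,2*np.pi,40)
for n,im,c,w in(("top",t,(.5640,-.0134),(215,155,95,60)),("scene",s,(.5617,-.0139),(190,165,125,80))):
    x0,y0,W,H=w;S=6
    b=cv2.resize(im[y0:y0+H,x0:x0+W],None,fx=S,fy=S,interpolation=2)
    L=[[[ .032,.125,.02],[-.032,.125,.02],[-.032,-.125,.02],[.032,-.125,.02]]]
    for i in range(5):
        rr=.013+.002*i;L.append([[rr*np.cos(x),rr*np.sin(x)+(i-2)*.048,.02] for x in th])
    for q in L:
        p=(proj(n,gp(c,-20.95,q))-[x0,y0]+.5)*S-.5
        cv2.polylines(b,[np.int32(np.round(p))],True,(0,0,255),1)
    cv2.imwrite(f"pics/ov_{n}.png",b)
```

```text
[[ 37  39  37  37  37  37  37  37  37  37  37  37  37  38  37  37  33  33
   34  37  58 127]
 [ 36  38  38  38  38  38  38  38  38  38  37  37  37  37  37  37  34  33
   33  36  38 102]
 [ 37  37  37  37  37  35  36  36  36  37  37  37  36  37  37  36  36  32
   32  35  36  74]
 [ 35  36  36  36  35  34  33  34  34  36  49  42  40  36  36  37  35  33
   32  34  37  61]
 [ 35  35  35  35  35  34  34  35  56  89  94  91  88  79  45  37  35  34
   32  34  35  41]
 [ 36  35  35  35  34  34  34  49 101 121 120 119 120 115  96  62  35  36
   32  32  35  37]
 [ 36  35  35  34  35  35  46  70 110 107  95 111 120 122 124  96  47  36
   32  32  33  36]
 [ 36  36  35  35  35  36  68 101 110 109  91  98 103 122 123 115  86  34
   33  32  32  35]
 [ 38  37  35  34  34  38  87 120 122 122 120 105  98 121 121 120 113  35
   36  32  32  34]
 [ 38  37  36  34  34  38 101 122 123 123 128 116 115 111 120 121 118  36
   35  31  32  33]
 [ 38  38  38  34  34  38 100 118 120 120 115 114 118 113 121 125 106  35
   36  33  31  32]
 [ 39  38  38  36  34  36  83 117 119 118 112 116 120 121 121 130  72  36
   35  35  31  31]
 [ 39  37  38  38  36  36  57 103 120 120 122 123 122 120 116 102  43  35
   35  34  31  31]
 [ 38  38  38  37  37  36  37  63  96 109 119 123 116 105  90  52  35  35
   34  35  33  30]
 [ 37  38  37  37  37  37  36  36  53  71  83  89  80  65  50  35  35  34
   34  35  34  31]
 [ 38  37  38  37  37  36  36  36  36  35  36  37  36  34  35  35  35  35
   35  35  34  31]
 [ 38  37  37  37  36  36  36  36  35  36  35  35  34  34  35  34  34  35
   34  35  34  33]
 [ 38  37  37  38  36  36  35  35  35  34  35  35  34  35  35  35  34  34
   35  34  35  34]
 [ 38  36  37  37  36  36  36  36  35  35  34  35  34  34  34  34  35  34
   34  34  34  34]]
[0.49234961 0.27328458 0.02      ]
```

View pics/ov_top.png

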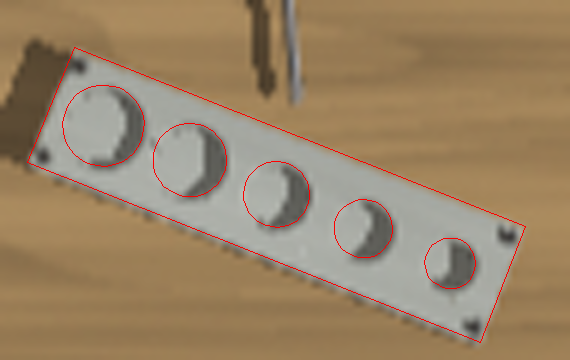

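View pics/ov_scene.png

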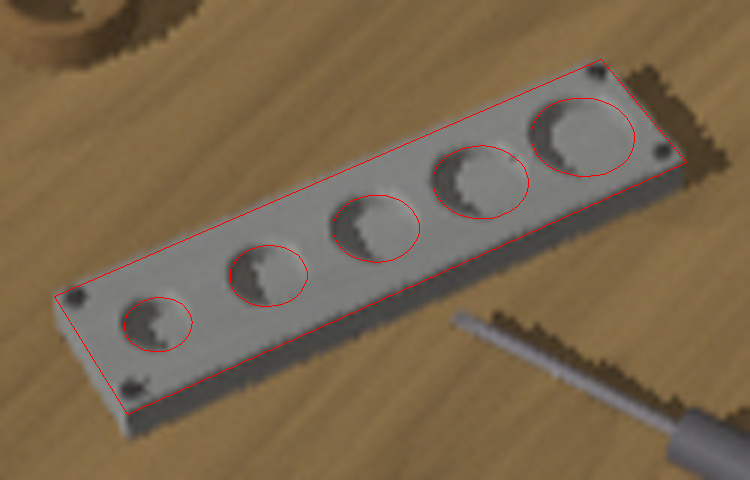

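View pics/d_top.png

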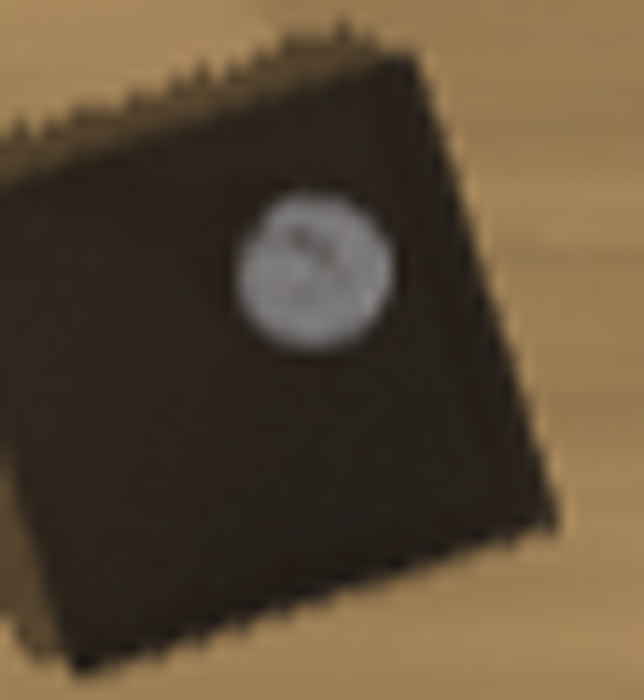

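View pics/d_scene.png

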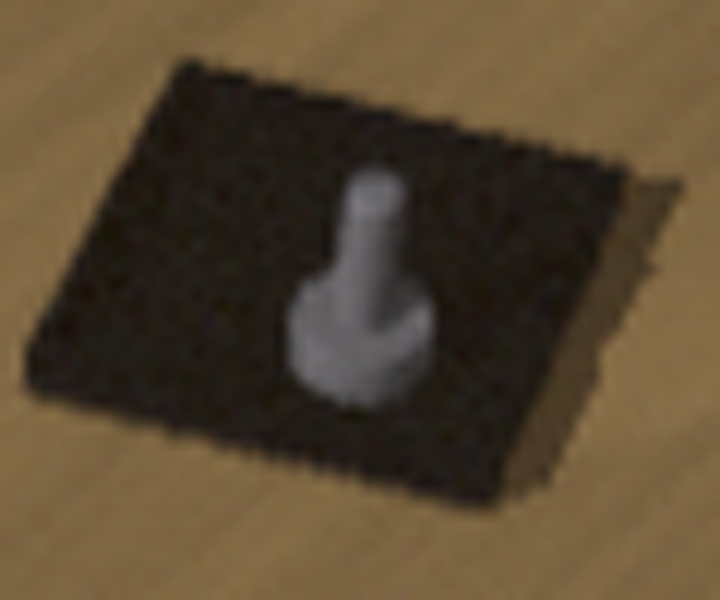

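Run:
```python
from h import *
print(atz("scene",300.9,115.2,.056))
# silhouette fit of the disc in each view: radius and centre
from scipy.optimize import minimize
th=np.linspace(0,2*np.pi,60,endpoint=False);ci=np.c_[np.cos(th),np.sin(th)]
def sil(n,x,y,R,S=8,w=(0,0,1,1),z0=.006):
    x0,y0,W,H=w;m=np.zeros((H*S,W*S),np.uint8)
    for parts in(((R-.001,z0),(R,z0+.001),(R,z0+.014)),((.007,z0+.014),(.007,z0+.05))):
        P=np.concatenate([np.c_[ci*rr+[x,y],np.full(60,z)] for rr,z in parts])
        p=(proj(n,P)-[x0,y0]+.5)*S-.5
        cv2.fillConvexPoly(m,cv2.convexHull(np.int32(np.round(p))),1)
    return m.reshape(H,S,W,S).mean((1,3))
for n,w in(("top",(156,198,21,21)),("scene",(287,108,24,30))):
    im=cv2.cvtColor(cv2.imread(f"pics/{n}0.png"),6).astype(float)
    x0,y0,W,H=w;I=np.clip((im[y0:y0+H,x0:x0+W]-37)/(80 if n=="top" else 65),0,1)
    f=lambda q:((sil(n,*q,w=w)-I)**2).sum()
    best=min((minimize(f,[.4925,.2730,R0],method="Nelder-Mead",options=dict(initial_simplex=[[.4925,.273,R0],[.4955,.273,R0],[.4925,.276,R0],[.4925,.273,R0+.001]])) for R0 in(.0144,.0164,.0184)),key=lambda b:b.fun)
    print(n,best.x,best.fun,[round(minimize(lambda q:f([*q,R]),best.x[:2],method="Nelder-Mead",options=dict(initial_simplex=best.x[:2]+np.array([[0,0],[.002,0],[0,.002]]))).fun,2) for R in(.0144,.0164,.0184)])
```

```text
[0.4897589  0.27658139 0.056     ]
top [0.49235168 0.27469384 0.01536525] 2.5846191406249996 [np.float64(5.18), np.float64(4.76), np.float64(21.63)]
scene [0.4897579  0.27454618 0.01459183] 34.542192873982984 [np.float64(34.54), np.float64(40.87), np.float64(60.52)]
```

```bash
cat >> h.py <<'E'
def need(tx,ty,tz,verbose=1):
    s=r.read_state();R=cv2.Rodrigues(s['orientation'])[0]
    d=R.T@(np.array([tx,ty,tz])-s['eef_pos'])
    y=np.degrees(np.arctan2(R[1,1],R[0,1]))
    print("t",round(s['time'],2),"units",np.round(d/.4,4),"mm",np.round(d*1000,1),"jaw ang",round(y,2),"tilt",np.round(R[:,2],4),"F",np.round(s['force'],1),"w",round(s['width']*1000,2), "pos",np.round(s['eef_pos'],4))
E
python3 -c "
from h import *
need(.491,.274,.13)"
```

```text
t 0.1 units [-0.7891 -0.3978  0.2871] mm [-315.6 -159.1  114.8] jaw ang 63.31 tilt [-6.0e-04 -1.1e-03 -1.0e+00] F [-0.9 -0.3 -0.9] w 85.41 pos [0.2805 0.5581 0.2446]
```

{"api": "servo_tool", "payload": {"commands": "-0.1 -0.05 0.0 -0.004 50; -0.2 -0.1 0.02 -0.008 50; -0.3 -0.15 0.06 -0.012 50; -0.4 -0.2 0.1 -0.016 50; -0.5 -0.25 0.15 -0.02 50; -0.6 -0.3 0.2 -0.025 50; -0.7 -0.35 0.25 -0.03 50; -0.77 -0.39 0.28 -0.032 50; -0.789 -0.398 0.287 -0.032 50; -0.789 -0.398 0.287 -0.032 50", "grip_force": 30}}

```text
time: 1.35
eef_pos: [0.4912, 0.2745, 0.1304]
orientation: [-0.572, -3.089, 0.0]
force: [-0.7, 0.5, 0.3]
width: 0.0499
```

Run:
```python
from h import *
need(.491,.274,.038)
for n in("top","scene"):
    p,d=r.grab_frame(n);cv2.imwrite(f"pics/{n}1.png",p)
    u=proj(n,[.491,.274,.05])[0].astype(int);print(u)
    crop(n,p,u[0]-40,u[1]-40,80,80,7,f"e_{n}1.png")
```

```text
t 1.35 units [-1.000e-04 -1.200e-03  2.311e-01] mm [-0.  -0.5 92.4] jaw ang 69.01 tilt [-4.e-04  0.e+00 -1.e+00] F [-0.7  0.5  0.3] w 49.91 pos [0.4912 0.2745 0.1304]
[164 209]
[300 117]
```

View pics/e_top1.png

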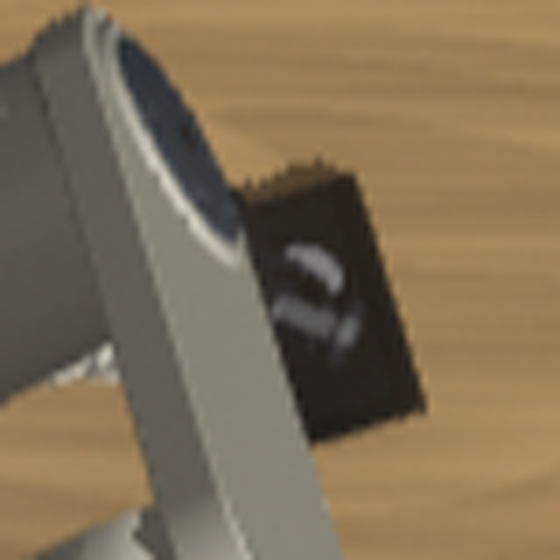

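View pics/e_scene1.png

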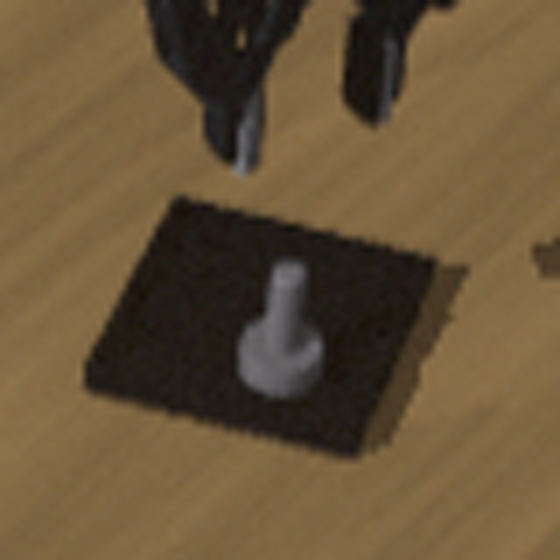

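{"api": "servo_tool", "payload": {"commands": "0 -0.001 0.08 0 40; 0 -0.001 0.15 0 40; 0 -0.001 0.2 0 40; 0 -0.001 0.22 0 40; 0 -0.001 0.226 0 40; 0 -0.001 0.226 0 40"}}

```text
time: 2.2
eef_pos: [0.4913, 0.2746, 0.0408]
orientation: [0.57, 3.089, 0.001]
force: [-0.5, 1.1, -0.1]
width: 0.0404
```

Run:
```python
from h import *
need(.491,.274,.038)
for n in("scene",):
    p,d=r.grab_frame(n);cv2.imwrite(f"pics/{n}2.png",p)
    u=proj(n,[.491,.274,.05])[0].astype(int);print(u)
    crop(n,p,u[0]-25,u[1]-25,50,50,12,f"e_{n}2.png")
```

```text
t 2.2 units [ 0.0003 -0.0016  0.0069] mm [ 0.1 -0.7  2.8] jaw ang 69.09 tilt [ 9.e-04  5.e-04 -1.e+00] F [-0.5  1.1 -0.1] w 40.35 pos [0.4913 0.2746 0.0408]
[300 117]
```

View pics/e_scene2.png

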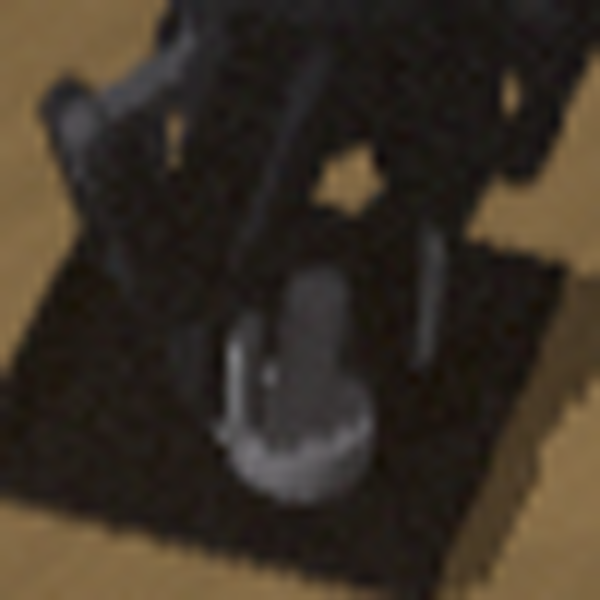

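The stem stands between the pads, which are clear of the disc, so I'm closing the gripper.

{"api": "servo_tool", "payload": {"commands": "0 0 0 0 20; 0 0 0 0 12; 0 0 0 0 5; 0 0 0 0 5; 0 0 0 0 5; 0 0 0 0 5; 0 0 0 0 5", "grip_force": 50}}

```text
time: 3.12
eef_pos: [0.4914, 0.2743, 0.0406]
orientation: [0.571, 3.089, 0.001]
force: [-0.5, 0.1, 6.6]
width: 0.0119
```

{"api": "servo_tool", "payload": {"commands": "0 0 -0.01 0 5; 0 0 -0.03 0 5; 0 0 -0.06 0 5; 0 0 -0.1 0 5; 0 0 -0.14 0 5; 0 0 -0.14 0 5; 0 0 -0.14 0 5"}}

```text
time: 4.0
eef_pos: [0.4909, 0.274, 0.0961]
orientation: [0.571, 3.089, 0.0]
force: [-0.5, 0.1, -1.1]
width: 0.0119
```

Run:
```python
from h import *
a=np.radians(69.05);Y=np.array([np.cos(a),np.sin(a)])
c=np.array([.5629,-.0137])
for i in range(5):print(i+1,np.round(c+(i-2)*.048*Y,4))
b=c-.096*Y
need(b[0],b[1],.075)
for n in("scene",):
    p,d=r.grab_frame(n);cv2.imwrite(f"pics/{n}3.png",p)
    u=proj(n,[.491,.274,.09])[0].astype(int);print(u)
    crop(n,p,u[0]-25,u[1]-25,50,50,12,f"e_{n}3.png")
```

```text
1 [ 0.5286 -0.1034]
2 [ 0.5457 -0.0585]
3 [ 0.5629 -0.0137]
4 [0.5801 0.0311]
5 [0.5972 0.076 ]
t 4.0 units [-0.4249 -0.8475  0.0528] mm [-170.  -339.    21.1] jaw ang 69.07 tilt [ 1.e-04  1.e-04 -1.e+00] F [-0.5  0.1 -1.1] w 11.85 pos [0.4909 0.274  0.0961]
[301 105]
```

View pics/e_scene3.png

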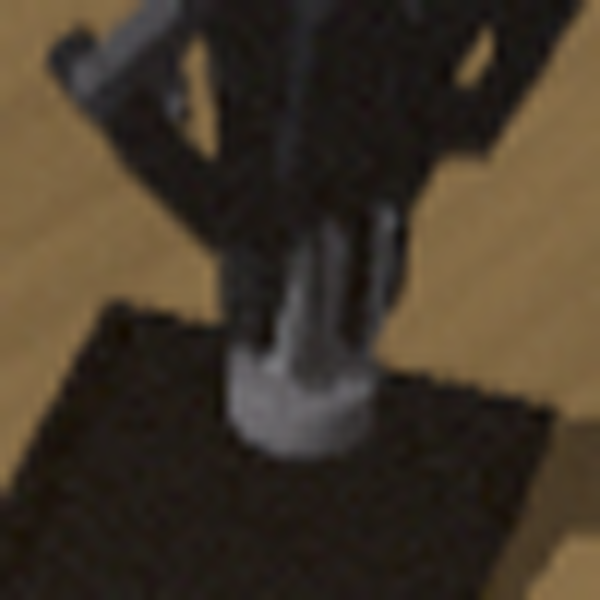

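{"api": "servo_tool", "payload": {"commands": "-0.04 -0.08 0 0 5; -0.09 -0.18 0 0 5; -0.145 -0.29 0 0 5; -0.2 -0.4 0 0 5; -0.255 -0.51 0 0 5; -0.31 -0.62 0 0 5; -0.36 -0.72 0 0 5; -0.4 -0.8 0 0 5; -0.42 -0.84 0 0 5; -0.425 -0.848 0 0 5"}}

```text
time: 5.3
eef_pos: [0.5284, -0.104, 0.0956]
orientation: [-0.573, -3.088, -0.0]
force: [-0.1, -0.1, -0.3]
width: 0.0116
```

{"api": "servo_tool", "payload": {"commands": "0 0 0.02 0 5; 0 0 0.04 0 5; 0 0 0.053 0 5; 0 0 0.053 0 5"}}

```text
time: 5.8
eef_pos: [0.5282, -0.1029, 0.0742]
orientation: [-0.569, -3.088, -0.0]
force: [-0.3, -0.3, -0.0]
width: 0.0122
```

Run:
```python
from h import *
need(.5286,-.1034,.065)
for n in("scene","top"):
    p,d=r.grab_frame(n);cv2.imwrite(f"pics/{n}4.png",p);np.save(f"{n}4.npy",d)
    u=proj(n,[.5286,-.1034,.045])[0].astype(int);print(u)
    crop(n,p,u[0]-30,u[1]-30,60,60,10,f"e_{n}4.png")
```

```text
t 5.8 units [-0.0013 -0.0008  0.0231] mm [-0.5 -0.3  9.2] jaw ang 69.11 tilt [-1.2e-03  3.0e-04 -1.0e+00] F [-0.3 -0.3 -0. ] w 12.15 pos [ 0.5282 -0.1029  0.0742]
[215 212]
[290 198]
```

View pics/e_scene4.png

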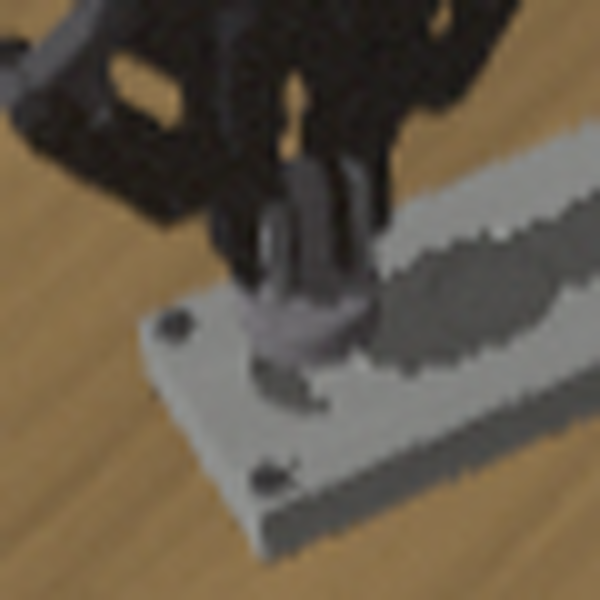

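View pics/e_top4.png

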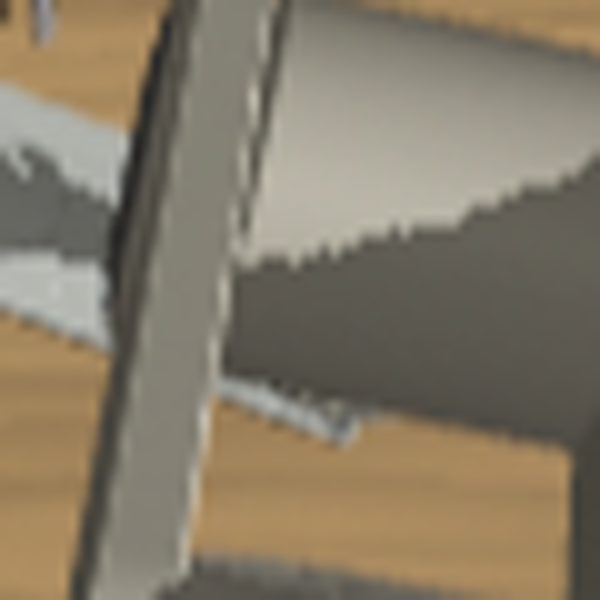

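Run:
```python
from h import *
from scipy.optimize import minimize
from scipy.ndimage import map_coordinates
def gp(c,a,P):
    R=np.array([[np.cos(a),-np.sin(a)],[np.sin(a),np.cos(a)]])
    return np.c_[P[:,:2]@R.T+c,P[:,2]]
L=np.linspace(-1,1,80)
z=np.full(80,.02)
edges=[np.c_[.032+0*L,.12*L,z],np.c_[-.032+0*L,.12*L,z],np.c_[.028*L,.125+0*L,z],np.c_[.028*L,-.125+0*L,z]]
for n,c0 in(("top",(.5640,-.0134)),("scene",(.5617,-.0139))):
    im=cv2.GaussianBlur(cv2.imread(f"pics/{n}0.png"),(0,0),.7).astype(float)
    # contrast across edge in colour
    def f(q,per=False):
        o=[]
        for e in edges:
            nrm=np.array([np.sign(e[0,0])*(abs(e[0,0])==abs(e[-1,0]) and e[0,0]==e[-1,0]),np.sign(e[0,1])*(e[0,1]==e[-1,1]),0.])
            v=[]
            for s in(-.002,.002):
                p=proj(n,gp(q[:2],q[2],e+s*nrm));v.append(np.stack([map_coordinates(im[...,k],[p[:,1],p[:,0]],order=1) for k in range(3)],-1))
            o.append(np.linalg.norm((v[0]-v[1]).mean(0)))
        return o if per else -sum(o)
    b=None
    for da in(-.01,0,.01):
        x=np.array([*c0,np.radians(-20.95)+da])
        m=minimize(f,x,method="Nelder-Mead",options=dict(initial_simplex=[x,x+[.002,0,0],x+[0,.002,0],x+[0,0,.01]],xatol=1e-5,fatol=1e-3))
        if b is None or m.fun<b.fun:b=m
    print(n,b.x[:2],np.degrees(b.x[2]),b.fun,np.round(f(b.x,1)))
```

```text
top [ 0.56296273 -0.01376272] -20.97351285994696 -191.40166614169834 [38. 48. 68. 38.]Traceback (most recent call last):
  File "<stdin>", line 25, in <module>
    res = _minimize_neldermead(fun, x0, args, callback, bounds=bounds,
                               **options)
    fxcc = func(xcc)
    fx = function(np.copy(x), *(wrapper_args + args))
  File "<stdin>", line 19, in f
  File "h.py", line 14, in proj
    K,R,t,rv=cal(n);return cv2.projectPoints(np.float64(P).reshape(-1,3),rv,t,K,None)[0].reshape(-1,2)
             ~~~^^^
  File "h.py", line 4, in cal
    c=r.get_calibration(n);f=192/np.tan(np.radians(c['vertical_fov']/2))
ValueError: time passes only in moves, steps and waits
```

```bash
python3 - <<'E'
from workcell import r
try: print(r.read_state()['time']); print(r.get_calibration("scene"))
except Exception as e: print(e)
E
python3 - <<'E'
s=open('h.py').read()
s=s.replace("def cal(n):\n    c=r.get_calibration(n)","""from numpy import array
CAL={"scene":{'vertical_fov': 43.06504269102137, 'cx': 253.52435345109066, 'cy': 192.20116030943512, 'rvec': array([ 2.32077282,  0.83261648, -0.31071816]), 'tvec': array([-0.4271519 , -0.24293637,  1.40568461])},
"top":{'vertical_fov': 48.11091179991211, 'cx': 258.45550917984303, 'cy': 193.99131906017016, 'rvec': array([ 2.20496732, -2.17654419,  0.0690979 ]), 'tvec': array([-0.0141042 ,  0.54201179,  1.31277054])}}
def cal(n):
    c=CAL[n]""");open('h.py','w').write(s)
E
cat > gf.py <<'E'
from h import *
from scipy.optimize import minimize
from scipy.ndimage import map_coordinates
def gp(c,a,P):
    R=np.array([[np.cos(a),-np.sin(a)],[np.sin(a),np.cos(a)]])
    return np.c_[P[:,:2]@R.T+c,P[:,2]]
L=np.linspace(-1,1,80)
z=np.full(80,.02)
edges=[(np.c_[.032+0*L,.12*L,z],[1,0,0]),(np.c_[-.032+0*L,.12*L,z],[-1,0,0]),(np.c_[.028*L,.125+0*L,z],[0,1,0]),(np.c_[.028*L,-.125+0*L,z],[0,-1,0])]
for n,c0 in(("top",(.5640,-.0134)),("scene",(.5617,-.0139))):
    im=cv2.GaussianBlur(cv2.imread(f"pics/{n}0.png"),(0,0),.7).astype(float)
    def f(q,per=False):
        o=[]
        for e,nrm in edges:
            v=[]
            for s in(-.002,.002):
                p=proj(n,gp(q[:2],q[2],e+s*np.array(nrm)));v.append(np.stack([map_coordinates(im[...,k],[p[:,1],p[:,0]],order=1) for k in range(3)],-1))
            o.append(np.linalg.norm((v[0]-v[1]).mean(0)))
        return o if per else -sum(o)
    b=None
    for da in(-.01,0,.01):
        x=np.array([*c0,np.radians(-20.95)+da])
        m=minimize(f,x,method="Nelder-Mead",options=dict(initial_simplex=[x,x+[.002,0,0],x+[0,.002,0],x+[0,0,.01]],xatol=1e-5,fatol=1e-3))
        if b is None or m.fun<b.fun:b=m
    print(n,b.x[:2],np.degrees(b.x[2]),b.fun,np.round(f(b.x,1)))
E
python3 gf.py
```

```text
5.9
{'vertical_fov': 43.06504269102137, 'cx': 253.52435345109066, 'cy': 192.20116030943512, 'rvec': array([ 2.32077282,  0.83261648, -0.31071816]), 'tvec': array([-0.4271519 , -0.24293637,  1.40568461])}
top [ 0.56296273 -0.01376272] -20.97351285994696 -191.40166802947257 [38. 48. 68. 38.]
scene [ 0.56088744 -0.01183163] -21.10315021662294 -150.4663269379343 [51. 29. 47. 24.]
```

{"api": "servo_tool", "payload": {"commands": "0 -0.0005 0.015 0 5; 0 -0.0005 0.03 0 5; 0 -0.0005 0.036 0 5; 0 -0.0005 0.038 0 5; 0 -0.0005 0.04 0 5; 0 -0.0005 0.042 0 5; 0 -0.0005 0.044 0 5"}}

```text
time: 6.78
eef_pos: [0.5286, -0.1037, 0.0573]
orientation: [0.571, 3.089, 0.0]
force: [0.1, 0.2, -1.3]
width: 0.0121
```

```bash
python3 -c "
from h import *
need(.5282,-.1033,.0546)"
```

```text
t 6.78 units [0.0014 0.0005 0.0068] mm [0.6 0.2 2.7] jaw ang 69.07 tilt [ 2.e-04 -0.e+00 -1.e+00] F [ 0.1  0.2 -1.3] w 12.11 pos [ 0.5286 -0.1037  0.0573]
```

{"api": "servo_tool", "payload": {"commands": "0 0 0.002 0 5; 0 0 0.004 0 5; 0 0 0.005 0 5; 0 0 0.006 0 5; 0 0 0.006 0 5"}}

```text
time: 7.4
eef_pos: [0.5286, -0.1037, 0.0548]
orientation: [-0.571, -3.089, -0.0]
force: [0.7, 1.0, -0.8]
width: 0.0118
```

{"api": "servo_tool", "payload": {"commands": "0 0 0.001 0 5; 0 0 0.002 0 5; 0 0 0.002 0 5"}}

```text
time: 7.78
eef_pos: [0.5287, -0.1037, 0.0546]
orientation: [0.571, 3.089, -0.0]
force: [-1.7, 0.6, 7.1]
width: 0.0118
```

Pressing on bore 1 gives 7 N with the disc resting at gauge-top height, so it doesn't enter. Next is bore 2.

{"api": "servo_tool", "payload": {"commands": "0 0 -0.015 0 5; 0 0.03 -0.02 0 5; 0 0.08 -0.02 0 5; 0 0.11 -0.02 0 5; 0 0.12 -0.02 0 5; 0 0.12 -0.016 0 5; 0 0.12 -0.01 0 5; 0 0.12 -0.006 0 5; 0 0.12 -0.006 0 5"}}

```text
time: 8.9
eef_pos: [0.5455, -0.0591, 0.0563]
orientation: [-0.571, -3.089, 0.0]
force: [0.5, -1.1, -0.7]
width: 0.012
```

```bash
python3 -c "
from h import *
need(.5454,-.0585,.0546)
p,d=r.grab_frame('scene');cv2.imwrite('pics/scene5.png',p);crop('scene',p,200,160,80,70,8,'e5.png')"
```

```text
t 8.9 units [0.0008 0.0013 0.0042] mm [0.3 0.5 1.7] jaw ang 69.05 tilt [-4.e-04  0.e+00 -1.e+00] F [ 0.5 -1.1 -0.7] w 11.98 pos [ 0.5455 -0.0591  0.0563]
```

View pics/e5.png

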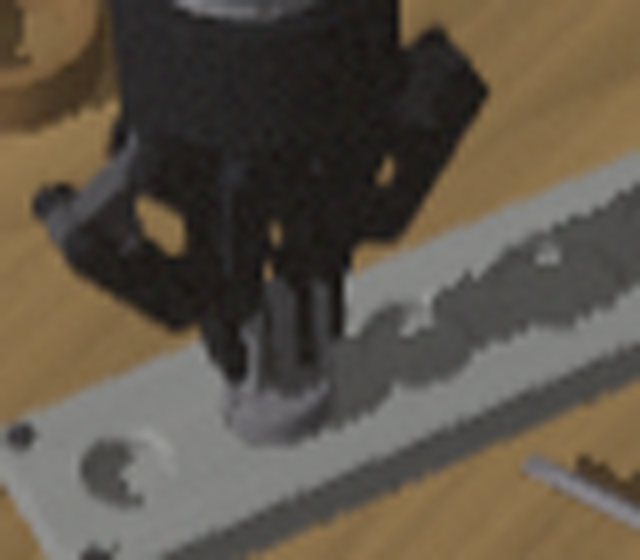

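{"api": "servo_tool", "payload": {"commands": "0.0005 0.0005 0.002 0 5; 0.0005 0.0005 0.004 0 5; 0.0005 0.0005 0.005 0 5; 0.0005 0.0005 0.006 0 5; 0.0005 0.0005 0.006 0 5"}}

```text
time: 9.57
eef_pos: [0.5456, -0.0586, 0.0546]
orientation: [0.57, 3.089, -0.0]
force: [-1.4, -0.0, 6.8]
width: 0.0118
```

{"api": "servo_tool", "payload": {"commands": "0 0 0.0005 0 5; 0 0 0.0005 0 5; 0 0 0.0005 0 5"}}

```text
time: 9.95
eef_pos: [0.5457, -0.0586, 0.0545]
orientation: [0.571, 3.089, -0.0]
force: [-3.7, 0.5, 8.7]
width: 0.0114
```

Bore 2 gives 8.7 N at the same height as bore 1, so it doesn't enter there either. Next is bore 3.

{"api": "servo_tool", "payload": {"commands": "0 0 -0.015 0 5; 0 0.03 -0.02 0 5; 0 0.08 -0.02 0 5; 0 0.11 -0.02 0 5; 0 0.12 -0.02 0 5; 0 0.12 -0.016 0 5; 0 0.12 -0.01 0 5; 0 0.12 -0.006 0 5; 0 0.12 -0.006 0 5"}}

```text
time: 11.08
eef_pos: [0.5625, -0.014, 0.0561]
orientation: [-0.571, -3.089, 0.0]
force: [-1.1, -0.5, -1.2]
width: 0.0121
```

```bash
python3 -c "
from h import *
need(.5626,-.0137,.0546)"
```

```text
t 11.07 units [0.0002 0.0008 0.0038] mm [0.1 0.3 1.5] jaw ang 69.05 tilt [-4.e-04 -0.e+00 -1.e+00] F [-1.1 -0.5 -1.2] w 12.07 pos [ 0.5625 -0.014   0.0561]
```

{"api": "servo_tool", "payload": {"commands": "0 0.0005 0.002 0 5; 0 0.0005 0.004 0 5; 0 0.0005 0.005 0 5; 0 0.0005 0.006 0 5; 0 0.0005 0.006 0 5"}}

```text
time: 11.7
eef_pos: [0.5628, -0.0136, 0.054]
orientation: [-0.57, -3.089, 0.0]
force: [-1.6, 0.9, -1.0]
width: 0.0117
```

{"api": "servo_tool", "payload": {"commands": "0 0 0.001 0 5; 0 0 0.002 0 5; 0 0 0.003 0 5; 0 0 0.003 0 5"}}

```text
time: 12.2
eef_pos: [0.5625, -0.0136, 0.0525]
orientation: [-0.57, -3.089, 0.0]
force: [-1.9, -0.0, -0.3]
width: 0.0119
```

{"api": "servo_tool", "payload": {"commands": "0 0 0.0015 0 5; 0 0 0.003 0 5; 0 0 0.0045 0 5; 0 0 0.006 0 5; 0 0 0.0075 0 5; 0 0 0.0075 0 5"}}

```text
time: 12.95
eef_pos: [0.5626, -0.0136, 0.0495]
orientation: [-0.57, -3.089, 0.0]
force: [-4.1, -1.1, 1.0]
width: 0.0115
```

{"api": "servo_tool", "payload": {"commands": "0.0008 0 0.0015 0 5; 0.0008 0 0.003 0 5; 0.0008 0 0.0045 0 5; 0.0008 0 0.006 0 5; 0.0008 0 0.0075 0 5; 0.0008 0 0.009 0 5; 0.0008 0 0.009 0 5"}}

```text
time: 13.82
eef_pos: [0.5625, -0.0135, 0.046]
orientation: [-0.571, -3.089, 0.0]
force: [-2.5, -1.1, 1.0]
width: 0.0118
```

{"api": "servo_tool", "payload": {"commands": "0.0005 0 0.001 0 5; 0.0005 0 0.002 0 5; 0.0005 0 0.003 0 5; 0.0005 0 0.0035 0 5; 0.0005 0 0.0035 0 5"}}

```text
time: 14.45
eef_pos: [0.5624, -0.0134, 0.0447]
orientation: [0.571, 3.089, 0.0]
force: [-2.0, -1.2, 0.5]
width: 0.0122
```

{"api": "servo_tool", "payload": {"commands": "0 0 0.0005 0 5; 0 0 0.001 0 5; 0 0 0.0015 0 5; 0 0 0.0015 0 5"}}

```text
time: 14.95
eef_pos: [0.5625, -0.0134, 0.0446]
orientation: [0.571, 3.089, 0.0]
force: [-5.0, -0.3, 8.4]
width: 0.0121
```

The disc is home: there is floor contact at TCP z 0.0446, exactly 10 mm below the mouth contact. I'll release it now.

{"api": "servo_tool", "payload": {"commands": "0 0 0 0 14; 0 0 0 0 18; 0 0 0 0 24; 0 0 0 0 30; 0 0 0 0 40; 0 0 0 0 40; 0 0 0 0 40"}}

```text
time: 15.82
eef_pos: [0.5624, -0.0134, 0.0441]
orientation: [0.571, 3.089, -0.0]
force: [-0.3, 0.1, -0.5]
width: 0.0397
```

{"api": "servo_tool", "payload": {"commands": "0 0 -0.02 0 40; 0 0 -0.05 0 40; 0 0 -0.1 0 40; 0 0 -0.2 0 40; 0 0 -0.3 0 40; 0 0 -0.4 0 40; 0 0 -0.45 0 40; 0 0.1 -0.45 0 40"}}

```text
time: 16.82
eef_pos: [0.5775, 0.0228, 0.2275]
orientation: [0.574, 3.084, 0.001]
force: [0.9, 1.1, -0.3]
width: 0.0402
```

{"api": "servo_tool", "payload": {"commands": "0.05 0.1 0 0 40; 0.1 0.2 0 0 40; 0.15 0.35 0 0 40; 0.2 0.45 0 0 40; 0.25 0.55 0 0 40; 0.25 0.6 0 0 40; 0.25 0.6 0 0 40"}}

```text
time: 17.7
eef_pos: [0.5695, 0.2846, 0.2246]
orientation: [0.568, 3.089, 0.001]
force: [-1.6, -0.3, -0.3]
width: 0.0402
```

Run:
```python
from h import *
need(.5626,-.0137,.0546)
for n in("scene","top"):
    p,d=r.grab_frame(n);cv2.imwrite(f"pics/{n}9.png",p)
    C=cloud(n,d);m=(np.hypot(C[...,0]-.5625,C[...,1]+.0135)<.012)&(C[...,2]>.04)
    print(n,m.sum(),C[m].mean(0),C[m][:,2].max(),np.percentile(C[m][:,2],90))
p=cv2.imread("pics/scene9.png");crop("s",p,190,160,120,80,6,"f_s.png")
p=cv2.imread("pics/top9.png");crop("s",p,215,155,95,60,8,"f_t.png")
```

```text
t 17.7 units [-0.2489 -0.7034  0.4249] mm [ -99.6 -281.4  169.9] jaw ang 69.16 tilt [ 1.e-03  2.e-04 -1.e+00] F [-1.6 -0.3 -0.3] w 40.18 pos [0.5695 0.2846 0.2246]
scene 54 [ 0.56471158 -0.01593215  0.05442152] 0.0634300823415869 0.062227135917220344
top 18 [ 0.56441987 -0.01284415  0.05711685] 0.06306861899961111 0.060955520738712396
```

View pics/scene9.png

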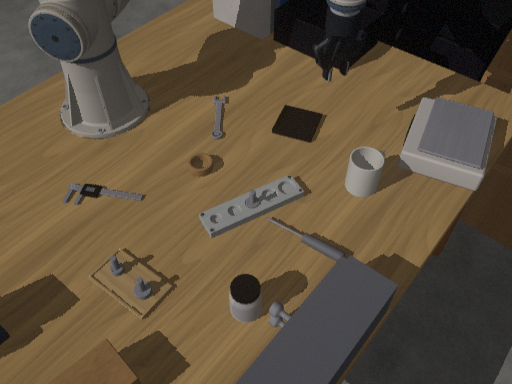

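View pics/f_s.png

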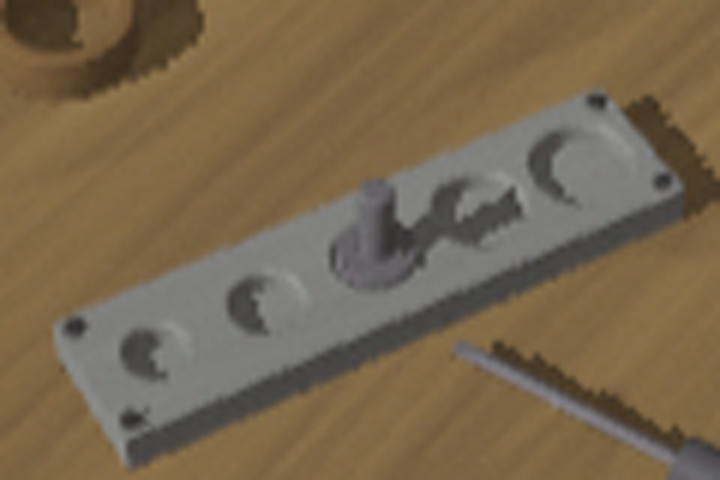

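View pics/f_t.png

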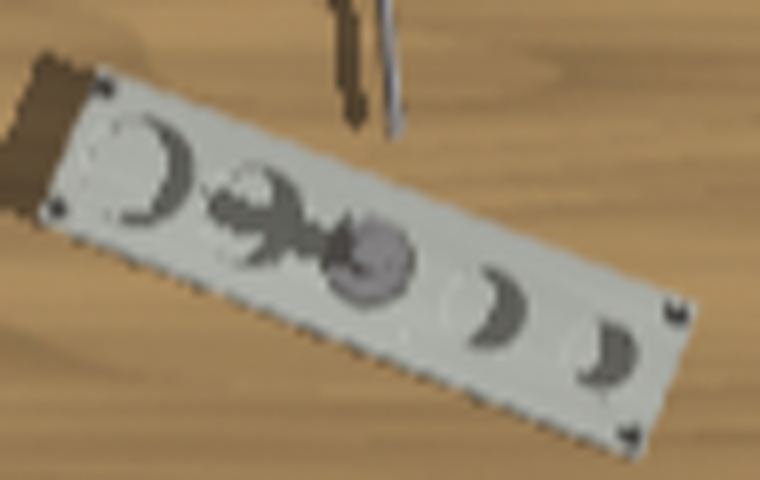

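Both views show the disc upright in bore 3, in the crop at about (375,255) in the scene view and (370,262) in the top view. The stem top is at about 0.060 m, as expected on the bore floor, and the surrounding objects haven't moved.

```bash
python3 -c "
from workcell import r
print(r.finish_job())"
```

```text
the job is handed in; nothing more can be done
None
```

The disc from the tray belongs in bore 3 (34 mm). I left it there on the bore floor, let go, and handed the job in at about 18 s.

- **Bores 1 and 2:** I pressed the disc on each in turn, at about 7 N on bore 1 and 9 N on bore 2. Both times it stopped at the gauge's top surface (TCP z 0.0546 and 0.0545).
- **Bore 3:** The disc slid in with only a few newtons of side force. It met the floor at TCP z 0.0446 with about 8 N, which is 10 mm below the mouth, the full depth of the bore.
- **Last checks:** Both cameras show the disc upright in bore 3, with its stem top at about 0.061 m against the 0.060 m expected. The scene view shows the spare discs, mug, jar, cardboard ring and screwdriver where they were. The gripper is well clear.
- **Disagreements:** The two cameras differed by about 2 mm in absolute position, within the stated calibration error, so I worked from disc-to-gauge differences. My first size estimates from the pictures (29 to 31 mm) were too small and undecided between bores 2 and 3; the pressing settled it. The force readings are from the end of each move, so brief peaks in between were not seen.

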